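Load the kebab stand and slide the drip pan under it

ROBOT

A 7-joint arm with a two-finger parallel gripper is mounted at the origin on a cart in front of the work surface, level with it; the furniture and walls round the work are solid. World frame = base frame: x ahead of the robot, y to its left, z up, the work surface at z = 0. Lengths are in m, angles in rad, forces in N, time in s.
With the tool pointing down it reaches from about 0.425 to 0.875 m from the base axis. Payload 9.9 kg.
Tool frame: the origin (TCP) lies midway between the tips of the shut fingers; the grasp point (between the pads) lies 19 mm behind it; z points along the fingers, x is the direction in which the jaws open and shut, and the axes are right-handed (so a half turn about z gives the same grasp; the last joint's range is limited). The gripper opens to 85 mm and grips with 20 to 120 N. Pads are 22 mm wide; open, the fingers measure 114 mm over their backs; the gripper's body (76 mm by 85 mm) begins 54 mm behind the grasp point. The pads swing forward as they close: fully open they stand 13 mm farther back than shut.
Start: joints at [1.038, 0.576, 0.025, 1.437, -0.015, 1.129, -0.057], TCP at [0.293, -0.608, 0.2] pointing down, gripper open.
Joint ranges: [-2.76, 2.76], [-0.34, 2.15], [-1.52, 1.57], [0.19, 2.46], [-1.09, 4.23], [0.17, 1.99], [-2.82, 2.82]. Speed limits (rad/s): [2.22, 2.22, 3.01, 3.01, 3.14, 3.14, 3.14].

INTERFACE

Orientations are given as a rotation vector (axis times angle).
In Python, from bench import status, read_camera, camera_params, ticket, look_for, regions_of gives the robot as it stands. The module is installed in compiled form; this text tells all that it offers.
- The arm moves only by the shell command python3 -m handwheel 'ROWS'. ROWS is JSON, a list of rows, each a list of 7 numbers: the shift along the tool's x, y, z in m, then the turn, a rotation vector about the tool's x, y, z in rad, then the opening, from 0 (shut) to 1 (fully open). In form: [[dx, dy, dz, ax, ay, az, hand], ...]. A call has 1 to 12 rows; each row is the pose to reach, as a shift and turn from the pose commanded when the call began, along the tool's axes at that moment; what a row does not reach only later rows make up. A row lasts 1/12 s, in which the tool goes at most 41.7 mm and 7.16 degrees, less where a joint would pass 70% of its speed; a pose out of reach is approached as far as the arm can. A call with a gripper value outside its range is refused whole. The fingers move at their own pace and stop on an object; the grip force is fixed at half the most. Time passes only in rows, so rows that repeat a pose let the fingers close. It gives the time, the measured TCP pose, the force and the opening at its end, in the units of the state.
- status.observe(): the state, without advancing time (a new reading comes with each control period).
- read_camera(name): name is "side" or "top" or "wrist"; returns the picture (480x640x3 uint8, red, green, blue); there is no depth.
- camera_params(name): a dict with "mtx" (3x3 intrinsics, pixels), "R" (3x3) and "t" (3): a world point X has camera coordinates R X + t; the wrist camera has in their place "mount" (4x4, takes a point from camera to tool coordinates, whose origin is the TCP and whose axes are the tool frame's). Camera axes: x right, y down, z forward; pixel columns grow to the right and rows downward; lengths in m; the calibration is good to about 2 mm. A picture is of the moment at which its call begins: read the wrist's pose just before it. camera_params takes no time and is no camera call.
- ticket.sign_off(): hands the job in, once; it reports no verdict.
Trained networks look in the newest picture that a camera, given by its name, has taken for a name from the list of things; names that differ only in an ending like _2 or _b are one class to them, and where a whole thing is asked for, a point or a joint stands for the part that bears it (a point fixed in the world has none). Each returns a list of dicts, best first, with "p" (0 to 1); they miss things now and then, are a little off and sometimes report something else, mostly with a low value. They report only what shows in the picture. A call takes as long as a camera call.
- look_for(query, camera): "xyz" ([x, y, z] in m, in world coordinates, good to about 4 mm: the middle of the surface that is visible of it).
- regions_of(query, camera): "region" (480x640 bool, what is visible of it).
The state is a dict: "clock": time; "qpos": joint angles; "dq": joint speeds; "tau": joint torques, N m; "ee_pos": TCP position; "orientation": TCP orientation; "wrist_force": force on the tool from outside, world axes, zero at the start; "ft_torque": the same for the moment, N m; "opening": finger opening in m.
Only numpy, scipy, OpenCV 4.12 (cv2) and the standard library are available. Lean on these libraries where they do the work, as an engineer would, in place of code of your own. Each camera call takes 0.05 s, during which the arm holds its last target. There are 200 camera calls.

TASK

Load the kebab stand: push every skewer lying on the worktop in from the stand's right-hand side, point first, through the hole in the near end plate and on through the matching hole in the other, until its collar rests against the right-hand plate; one skewer to a pair of holes, any pair. Also slide the drip pan in from the left, flat on the worktop, under the left end plate until it lies squarely in the middle below the skewers with its handle sticking out to the left, without ramming the stand. Let go of everything and leave the other things on the worktop where they are.

Things in the scene. Friction and masses are not known exactly. Their poses are not given: they have to be found in the camera images.
- stand: Kebab stand, fixed: two upright aluminium end plates (right and left) on legs, joined by low side rails, 196 mm wide, 150 mm long, 102 mm high. Origin: its middle, on the worktop. z up; y along the skewers, from the right plate to the left plate (towards the robot's left, give or take 0.12 rad); x away from the robot. Plates 10 mm thick, spanning heights 42 to 102 mm.
- stand_right_hole (a point): Centre of the middle hole of the right plate, on its outer face (stand y = -75 mm), 72 mm up; the stand's axes. Each plate has three round 14 mm holes, slightly chamfered, all 72 mm up: this one and one 58 mm to either side along the stand's x. Holes of equal x in the two plates make a pair.
- stand_left_hole (a point): Centre of the middle hole of the left plate, on its outer face (stand y = +75 mm), 72 mm up; the inner faces of the plates are 130 mm apart.
- stand_left_arch (a point): Middle, on the worktop, of the open arch under the left plate, at its outer face. The arch is 164 mm wide (between legs 16 mm wide) and 42 mm high; inside, the side rails stand as far apart (170 mm) and 14 mm high.
- pan: Drip pan, loose, 0.3 kg: an open dark metal tray 130 mm (its x) by 120 mm (its y) by 28 mm high, walls 4 mm, with a straight black bar handle that sticks out along its +y. Origin: middle of the tray's underside. To be slid in so that its y points along the stand's y.
- pan_middle (a point): Middle of the pan's tray, 14 mm above its underside; same axes as the pan. To end over the stand's origin.
- pan_grip (a point): Grip point of the pan's handle, 160 mm along the pan's +y from its middle and 18 mm above its underside. The handle bar is 20 mm wide (along the pan's x), 16 mm high (10 to 26 mm above the underside) and ends 190 mm from the pan's middle.
- skewer1_grip (a point): Middle of the wooden handle of skewer1 (skewers are alike; 2 or 3 are present), loose, 0.09 kg, balanced in its handle. Handle 90 mm long, 24 mm square; the point's x points along it to the point. On the worktop it lies on the handle, rod level, axis 12 mm up. Before the handle: a steel collar (21 mm across, 6 mm long), then a 9 mm rod with a 14 mm tapered point.
- skewer1_tip (a point): Very end of skewer1's point, on the axis, 221 mm from the handle's middle (170 mm from the front face of the collar, which is 51 mm from the handle's middle).
- skewer2_grip (a point): Middle of the wooden handle of skewer2 (skewers are alike; 2 or 3 are present), loose, 0.09 kg, balanced in its handle. Handle 90 mm long, 24 mm square; the point's x points along it to the point. On the worktop it lies on the handle, rod level, axis 12 mm up. Before the handle: a steel collar (21 mm across, 6 mm long), then a 9 mm rod with a 14 mm tapered point.
- skewer2_tip (a point): Very end of skewer2's point, on the axis, 221 mm from the handle's middle (170 mm from the front face of the collar, which is 51 mm from the handle's middle).
- skewer3_grip (a point): Middle of the wooden handle of skewer3 (skewers are alike; 2 or 3 are present), loose, 0.09 kg, balanced in its handle. Handle 90 mm long, 24 mm square; the point's x points along it to the point. On the worktop it lies on the handle, rod level, axis 12 mm up. Before the handle: a steel collar (21 mm across, 6 mm long), then a 9 mm rod with a 14 mm tapered point.
- skewer3_tip (a point): Very end of skewer3's point, on the axis, 221 mm from the handle's middle (170 mm from the front face of the collar, which is 51 mm from the handle's middle).
- jam_jar: Bystander, to be left alone: jam jar with a red lid, 65 mm across, 82 mm high. Origin at the centre of its underside.
- tape: Bystander, to be left alone: roll of tape, 96 mm across, 25 mm high. Origin at the centre of its underside.
- scraper: Bystander, to be left alone: scraper with purple grip, 152 mm long. Origin at the centre of its underside.
- red_snips: Bystander, to be left alone: herb snips with red handles, 183 mm long. Origin at the centre of its underside.
- blue_box: Bystander, to be left alone: flat cardboard tea box, 73x122x42 mm. Origin at the centre of its underside.

How it is judged:
At the end, for the whole second after the job is handed in: Each skewer present runs through both plates, its point past the left plate, its collar within 12 mm of the right plate, level with the holes, within 0.1 rad of the stand's y. The pan lies flat, its middle within 20 mm of the stand's middle in x and y, handle out to the left. All at rest (y of each of skewer1_tip, skewer2_tip, skewer3_tip in the frame of stand above 0.08 m and y of skewer1_grip in the frame of stand between -0.138 and -0.116 m and angle between the x axis of each of skewer1_grip, skewer2_grip, skewer3_grip and the y axis of stand, either way round below 0.1 rad and z of skewer1_tip in the frame of stand between 0.062 and 0.082 m and x of skewer1_tip in the frame of stand between -0.072 and 0.072 m and z of skewer1_grip in the frame of stand between 0.062 and 0.082 m and x of skewer1_grip in the frame of stand between -0.072 and 0.072 m and y of skewer2_grip in the frame of stand between -0.138 and -0.116 m and z of skewer2_tip in the frame of stand between 0.062 and 0.082 m and x of skewer2_tip in the frame of stand between -0.072 and 0.072 m and z of skewer2_grip in the frame of stand between 0.062 and 0.082 m and x of skewer2_grip in the frame of stand between -0.072 and 0.072 m and y of skewer3_grip in the frame of stand between -0.138 and -0.116 m and z of skewer3_tip in the frame of stand between 0.062 and 0.082 m and x of skewer3_tip in the frame of stand between -0.072 and 0.072 m and z of skewer3_grip in the frame of stand between 0.062 and 0.082 m and x of skewer3_grip in the frame of stand between -0.072 and 0.072 m and x of pan_middle in the frame of stand between -0.02 and 0.02 m and y of pan_middle in the frame of stand between -0.02 and 0.02 m and z of pan_middle in the frame of stand below 0.018 m and y of pan_grip in the frame of stand above 0.12 m and angle between pan_middle's own z axis and vertical below 0.06 rad and linear speed of pan below 0.02 m/s); the robot touches nothing.
It fails at once if the pan is rammed against the stand (over 20 N) (contact force between pan and stand above 20 N).
It fails at once if one of the other things on the worktop is pushed more than 30 mm (distance of any of jam_jar, tape, scraper, red_snips, blue_box from where it was at the start of the episode above 0.03 m).
Of skewer1, skewer2, skewer3 only 2 to 3 are there at a start; the rules pass over those that are not, and their reading is None.
At some moment in a run one of skewer1, skewer2, skewer3 may be knocked a few centimetres aside while the robot is not near it.
Once in a run the grip may slacken for a moment while it holds something.
It also fails if it takes over 210 s, if anything falls off the work surface, if the arm or the gripper's body presses on something with over 40 N, if the wrist force passes 120 N, or if a joint passes its speed limit or range.

## Working session

There is one attempt and no reset: what is moved stays moved. The work goes in short steps, Python scripts to look and compute and a shell command to move; the robot and the scene stay as the last step left them, time stands still between calls to the robot, and variables do not carry over. Pictures are saved under pics/ and viewed, on a budget of 19 in all, crops included, one or two more only if the job needs it, and the job is handed in when it is done.

```bash
mkdir -p pics
cat > h.py <<'E'
import numpy as np, cv2, json
from bench import status, read_camera, camera_params, ticket, look_for, regions_of
from scipy.spatial.transform import Rotation as Ro
def save(cam,name):
    im=read_camera(cam); cv2.imwrite(f'pics/{name}.png',im[:,:,::-1]); return im
def pose():
    s=status.observe(); return np.array(s['ee_pos']),Ro.from_rotvec(s['orientation'])
def cam(name,p=None):
    c=camera_params(name); K=np.array(c['mtx'])
    if name=='wrist':
        p,R=p or pose(); M=np.array(c['mount']); Rc=(R.as_matrix()@M[:3,:3]); o=R.as_matrix()@M[:3,3]+p
        return K,Rc.T,-Rc.T@o
    return K,np.array(c['R']),np.array(c['t'])
def proj(X,c):
    K,R,t=c; q=(K@(R@np.atleast_2d(X).T+t[:,None])).T; return q[:,:2]/q[:,2:]
def back(uv,z,c):
    K,R,t=c; uv=np.atleast_2d(uv).astype(float); d=(R.T@np.linalg.inv(K)@np.c_[uv,np.ones(len(uv))].T).T; o=-R.T@t
    return o+d*((z-o[2])/d[:,2])[:,None]
E
python3 - <<'E'
from h import *
print(status.observe())
im=save('top','t0'); 
for q in ['skewer1_grip','skewer1_tip','stand','stand_right_hole','stand_left_hole','pan','pan_grip','pan_middle','jam_jar','tape','scraper','red_snips','blue_box']:
    print(q,[(round(d['p'],2),np.round(d['xyz'],3).tolist()) for d in look_for(q,'top')])
save('side','s0')
for n in('top','side'): c=camera_params(n); print(c)
print(camera_params('wrist'))
E
```

```text
{'clock': 0.0, 'qpos': array([ 1.03819767,  0.57651856,  0.02486184,  1.43792714, -0.01498115,
        1.12903397, -0.05649839]), 'dq': array([ 0.00014521,  0.00059861,  0.00066802,  0.00071179, -0.00109631,
       -0.00026966,  0.00011013]), 'tau': array([ 3.29341838e-04, -7.65776610e+01,  2.25057989e+00, -2.85977733e+01,
        1.52123056e-02,  1.28142047e-02, -1.77414375e-05]), 'ee_pos': array([ 0.29262806, -0.60768545,  0.19934549]), 'orientation': array([-2.65940325e+00,  1.67096126e+00,  2.35482467e-03]), 'wrist_force': array([ 0.02840791, -0.73885108,  0.08536474]), 'ft_torque': array([-0.03156117,  0.02892208,  0.00811527]), 'opening': 0.0853169859467417}
skewer1_grip [(0.88, [0.593, -0.334, 0.026]), (0.56, [0.517, -0.334, 0.019])]
skewer1_tip [(0.72, [0.597, -0.333, 0.023])]
stand [(0.95, [0.505, 0.064, 0.092])]
stand_right_hole [(0.93, [0.507, 0.065, 0.092])]
stand_left_hole [(0.69, [0.504, 0.061, 0.095])]
pan [(0.64, [0.478, 0.298, 0.008]), (0.15, [0.516, -0.33, 0.02])]
pan_grip [(0.64, [0.483, 0.3, 0.006]), (0.62, [0.503, 0.061, 0.094]), (0.48, [0.518, -0.334, 0.022])]
p
[... 979 characters left out ...]
54005e-04],
       [-1.81103778e-01, -8.66634767e-01, -4.64914619e-01],
       [ 9.54458814e-02,  4.55011851e-01, -8.85355465e-01]]), 't': array([-0.50463133,  0.24429824,  1.54783587])}
{'mtx': array([[352.31205557,   0.        , 323.66082779],
       [  0.        , 352.31205557, 235.25187533],
       [  0.        ,   0.        ,   1.        ]]), 'mount': array([[ 9.99999992e-01,  1.11902480e-04, -6.48277681e-05,
         8.01243309e-04],
       [-8.65787892e-05,  9.51652795e-01,  3.07175766e-01,
        -7.91484769e-02],
       [ 9.60672567e-05, -3.07175758e-01,  9.51652796e-01,
        -1.74054351e-01],
       [ 0.00000000e+00,  0.00000000e+00,  0.00000000e+00,
         1.00000000e+00]])}
```

View pics/t0.png

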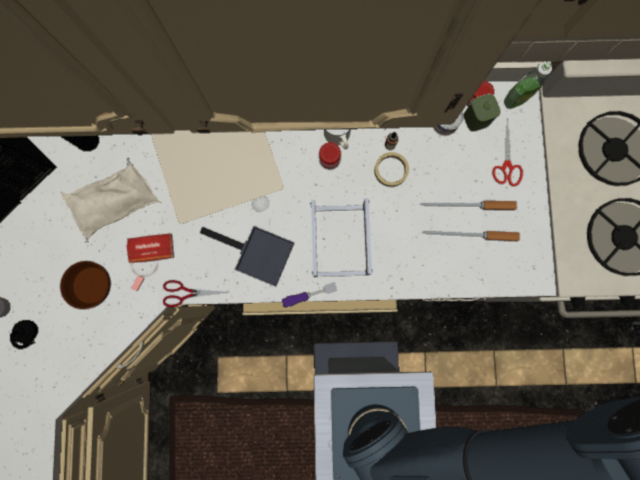

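View pics/s0.png

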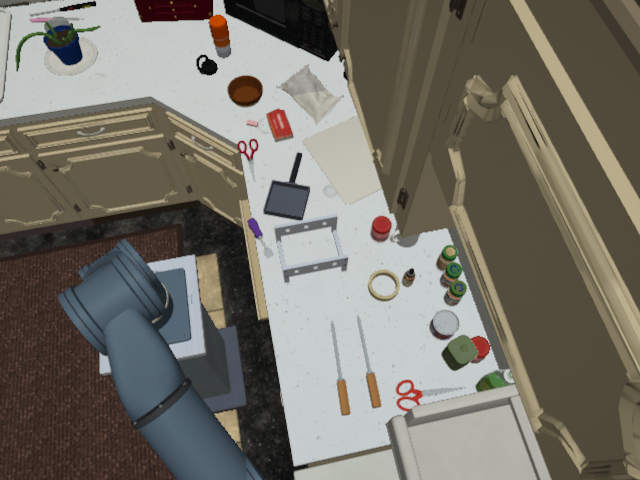

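Top view: two skewers at right (handles about (500,205) and (500,236), points to the left). The stand is at (342,238). The pan is at (265,255), turned with its handle to the upper left, and the scraper is near at (310,295). Next I'll refine these from colour masks.

Run:
```python
from h import *
im=cv2.imread('pics/t0.png'); c=cam('top'); hsv=cv2.cvtColor(im,cv2.COLOR_BGR2HSV)
m=cv2.inRange(hsv,(5,110,60),(20,255,230)); m[:, :460]=0; m[:,540:]=0
n,l,st,ce=cv2.connectedComponentsWithStats(m)
for i in range(1,n):
    if st[i,4]>60:
        v,u=np.where(l==i); P=back(np.c_[u,v],.024,c)[:,:2]; mu=(P.max(0)+P.min(0))/2; w=np.linalg.svd(P-P.mean(0),full_matrices=0)[2][0]; w*=np.sign(w[1])
        print('handle',st[i].tolist(),P.mean(0).round(4),mu.round(4),w.round(3))
for u,v in [(422,204),(424,232),(485,205)]: print('tip',back((u,v),.012,c).round(3))
for u,v in [(313,204),(365,202),(369,271),(317,273)]: print('stand corner',back((u,v),.102,c).round(3))
for u,v in [(253,227),(294,239),(279,285),(236,269)]: print('pan rim',back((u,v),.028,c).round(3))
print('pan handle end',back((203,231),.026,c).round(3))
for u,v in [(335,287),(285,300),(331,155),(503,184),(392,168),(261,203)]: print('scr tip,scr grip, jar,snips,tape,disc',back((u,v),.02,c).round(3))
for q in['pan','red_snips','jam_jar','scraper','stand']:
    r=regions_of(q,'top'); print(q,[(round(d['p'],2),np.argwhere(d['region']).mean(0).round(),d['region'].sum()) for d in r[:2]])
    if q=='pan':
        cs,_=cv2.findContours(r[0]['region'].astype(np.uint8),0,2); k=max(cs,key=cv2.contourArea); print(back(cv2.boxPoints(cv2.minAreaRect(k)),.02,c).round(3)); print(cv2.approxPolyDP(k,5,True).reshape(-1,2).tolist())
```

```text
handle [484, 201, 32, 9, 248] [ 0.5939 -0.3598] [ 0.5932 -0.3594] [0.044 0.999]
handle [487, 231, 32, 10, 251] [ 0.5085 -0.3613] [ 0.5087 -0.3615] [0.073 0.997]
tip [[ 0.603 -0.15   0.012]]
tip [[ 0.525 -0.151  0.012]]
tip [[ 0.596 -0.324  0.012]]
stand corner [[0.593 0.15  0.102]]
stand corner [[0.595 0.015 0.102]]
stand corner [[0.416 0.011 0.102]]
stand corner [[0.414 0.144 0.102]]
pan rim [[0.547 0.317 0.028]]
pan rim [[0.512 0.205 0.028]]
pan rim [[0.389 0.247 0.028]]
pan rim [[0.434 0.363 0.028]]
pan handle end [[0.54  0.453 0.026]]
scr tip,scr grip, jar,snips,tape,disc [[0.38  0.097 0.02 ]]
scr tip,scr grip, jar,snips,tape,disc [[0.349 0.232 0.02 ]]
scr tip,scr grip, jar,snips,tape,disc [[0.747 0.099 0.02 ]]
scr tip,scr grip, jar,snips,tape,disc [[ 0.653 -0.375  0.02 ]]
scr tip,scr grip, jar,snips,tape,disc [[ 0.705 -0.07   0.02 ]]
scr tip,scr grip, jar,snips,tape,disc [[0.615 0.295 0.02 ]]
pan [(0.91, array([253., 259.]), np.int64(2506))]
[[0.485 0.484 0.02 ]
 [0.607 0.434 0.02 ]
 [0.504 0.204 0.02 ]
 [0.384 0.256 0.02 ]]
[[202, 228], [241, 251], [237, 270], [277, 284], [291, 241], [253, 227], [243, 244]]
red_snips [(0.78, array([293., 184.]), np.int64(548)), (0.58, array([240., 344.]), np.int64(1189))]
jam_jar [(0.56, array([156., 330.]), np.int64(537))]
scraper [(0.57, array([295., 307.]), np.int64(381))]
stand [(0.82, array([239., 341.]), np.int64(1341)), (0.61, array([296., 306.]), np.int64(376))]
```

```bash
cat >> h.py <<'E'
def down(yaw,flip=0):
    # tool z down; tool y = world dir of angle yaw from +y (ccw); flip adds half turn
    y=np.array([-np.sin(yaw),np.cos(yaw),0])*(-1 if flip else 1); z=np.array([0,0,-1.]); return Ro.from_matrix(np.c_[np.cross(y,z),y,z])
def to(p,R=None):
    p0,R0=pose(); R=R or R0
    d=R0.inv().apply(np.array(p)-p0); a=(R0.inv()*R).as_rotvec(); print('->',d.round(4).tolist(),a.round(4).tolist()); return d,a
E
python3 - <<'E'
from h import *
p,R=pose(); print(R.as_matrix().round(3))
for f in (0,1): to([.5,.02,.25],down(0,f))
E
```

```text
[[ 0.434 -0.901  0.   ]
 [-0.901 -0.434 -0.   ]
 [ 0.     0.    -1.   ]]
-> [-0.4761, -0.4592, -0.0498] [-0.0, -0.0, 2.0196]
-> [-0.4761, -0.4592, -0.0498] [0.0, -0.0, -1.122]
```

```bash
python3 -m handwheel '[[-0.25,-0.23,-0.05,0,0,-0.55,1],[-0.25,-0.23,-0.05,0,0,-0.55,1],[-0.25,-0.23,-0.05,0,0,-0.55,1],[-0.25,-0.23,-0.05,0,0,-0.55,1],[-0.25,-0.23,-0.05,0,0,-0.55,1],[-0.25,-0.23,-0.05,0,0,-0.55,1],[-0.25,-0.23,-0.05,0,0,-0.55,1],[-0.25,-0.23,-0.05,0,0,-0.55,1],[-0.25,-0.23,-0.05,0,0,-0.55,1],[-0.25,-0.23,-0.05,0,0,-0.55,1],[-0.25,-0.23,-0.05,0,0,-0.55,1]]'
python3 - <<'E'
from h import *
to([.5,.09,.25],down(0,1)); print(status.observe()['qpos'])
E
```

```text
clock: 1.92
ee_pos: [0.3918, -0.2832, 0.2506]
orientation: [3.014, -0.884, 0.001]
wrist_force: [-0.3, -0.3, -0.7]
opening: 0.0854
-> [-0.1105, -0.3725, 0.0003] [0.0007, -0.0008, -0.5706]
[ 0.6859644   0.24672813 -0.20141034  1.84201411  0.05671022  1.05746604
 -0.10792632]
```

```bash
python3 -m handwheel '[[-0.11,-0.373,0,0,0,-0.57,1],[-0.11,-0.373,0,0,0,-0.57,1],[-0.11,-0.373,0,0,0,-0.57,1],[-0.11,-0.373,0,0,0,-0.57,1],[-0.11,-0.373,0,0,0,-0.57,1],[-0.11,-0.373,0,0,0,-0.57,1],[-0.11,-0.373,0,0,0,-0.57,1],[-0.11,-0.373,0,0,0,-0.57,1],[-0.11,-0.373,0,0,0,-0.57,1],[-0.11,-0.373,0,0,0,-0.57,1],[-0.11,-0.373,0,0,0,-0.57,1],[-0.11,-0.373,0,0,0,-0.57,1]]'
python3 - <<'E'
from h import *
p=pose(); save('wrist','w0'); c=cam('wrist',p); print(p[0],p[1].as_rotvec())
np.savez('w0.npz',K=c[0],R=c[1],t=c[2])
E
```

```text
clock: 2.92
ee_pos: [0.5016, 0.089, 0.2495]
orientation: [3.141, -0.004, -0.002]
wrist_force: [1.2, -0.3, 0.5]
opening: 0.0853
[0.50155136 0.08897738 0.24949475] [ 3.14113040e+00 -3.95160382e-03 -1.73609171e-03]
```

View pics/w0.png

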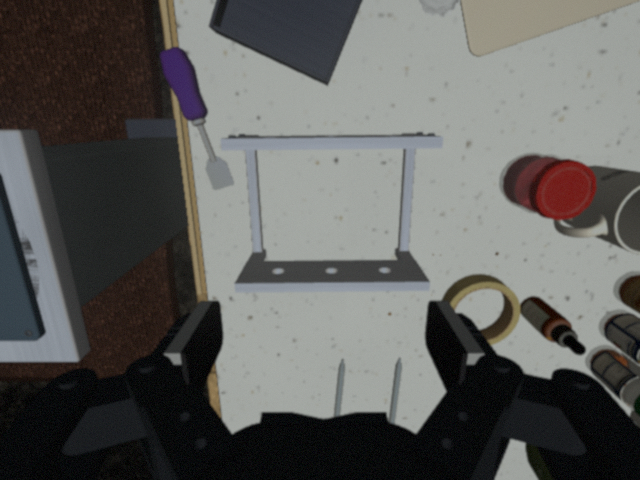

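The wrist view shows the stand with its right-plate holes at about (278,271), (331,271) and (385,270). Plate edges are at rows 136–150 and 283–290. I'll fit the stand pose from these.

Run:
```python
from h import *
from scipy.optimize import least_squares
d=np.load('w0.npz'); c=(d['K'],d['R'],d['t'])
im=cv2.imread('pics/w0.png'); g=cv2.cvtColor(im,cv2.COLOR_BGR2GRAY)
roi=g[258:281,255:410]; m=(roi>110).astype(np.uint8); n,l,st,ce=cv2.connectedComponentsWithStats(m)
H=[]
for i in range(1,n):
    if 20<st[i,4]<200:
        H.append(ce[i]+[255,258]); print(st[i].tolist(),H[-1])
H=np.array(sorted(H,key=lambda a:a[0]))
# plate top edge lines: print column gradient
for u in (270,331,400): 
    s=g[:,u].astype(int); print(u,s[130:156].tolist(),s[278:296].tolist())
for v in (143,287):
    s=g[v].astype(int); print(v,s[215:245].tolist(),s[422:448].tolist())
def f(x):
    R=np.array([[np.cos(x[2]),-np.sin(x[2]),0],[np.sin(x[2]),np.cos(x[2]),0],[0,0,1]])
    W=lambda P:(R@np.array(P,float).T).T+[x[0],x[1],0]
    return W
def res(x):
    W=f(x); return (proj(W([[-.058,-.065,.072],[0,-.065,.072],[.058,-.065,.072]]),c)-H).ravel()
if len(H)==3:
    s=least_squares(res,[.505,.08,0]); print('stand',s.x.round(4),s.fun.round(2))
    print(proj(f(s.x)([[-.098,-.075,.102],[.098,-.075,.102],[-.098,-.065,.102],[.098,-.065,.102],[-.098,.065,.102],[.098,.065,.102],[-.098,.075,.102],[.098,.075,.102]]),c).round(1))
```

```text
[18, 10, 10, 6, 48] [277.625  270.6875]
[71, 10, 11, 5, 45] [330.82222222 270.15555556]
[124, 10, 11, 5, 42] [384.07142857 269.92857143]
270 [163, 167, 165, 164, 159, 140, 112, 109, 125, 141, 151, 150, 150, 147, 149, 146, 147, 152, 152, 156, 156, 156, 157, 160, 163, 165] [66, 65, 65, 69, 89, 119, 143, 148, 149, 148, 148, 150, 152, 154, 158, 163, 167, 165]
331 [165, 166, 166, 163, 152, 129, 114, 120, 140, 148, 148, 149, 149, 152, 152, 153, 153, 153, 155, 160, 165, 167, 165, 164, 166, 165] [67, 64, 66, 79, 109, 140, 147, 149, 147, 154, 153, 153, 156, 158, 162, 165, 166, 165]
400 [164, 168, 165, 153, 123, 93, 101, 131, 143, 144, 146, 146, 146, 147, 148, 151, 151, 153, 159, 165, 166, 165, 168, 165, 166, 166] [68, 65, 68, 90, 118, 140, 146, 145, 147, 146, 148, 150, 152, 162, 166, 166, 165, 165]
143 [165, 165, 165, 163, 162, 158, 151, 146, 149, 146, 147, 149, 146, 146, 147, 148, 148, 148, 147, 148, 145, 148, 149, 148, 147, 149, 147, 146, 150, 148] [146, 147, 149, 145, 147, 147, 146, 147, 146, 148, 145, 143, 147, 147, 145, 146, 145, 147, 144, 148, 153, 160, 166, 165, 165, 165]
287 [165, 163, 165, 164, 165, 164, 164, 166, 165, 166, 164, 164, 164, 165, 164, 165, 164, 165, 163, 158, 151, 147, 148, 150, 147, 145, 147, 149, 145, 147] [143, 145, 145, 146, 144, 146, 147, 155, 163, 165, 165, 165, 166, 165, 167, 166, 165, 166, 165, 163, 166, 163, 166, 166, 166, 158]
stand [0.5093 0.0788 0.0058] [-0.32 -0.04 -0.    0.11  0.32 -0.04]
[[234.5 292. ]
 [428.4 290.6]
 [233.7 283. ]
 [429.2 281.6]
 [221.  150.1]
 [441.5 148.2]
 [219.9 138.4]
 [442.6 136.5]]
```

Stand fitted at (0.5094, 0.0788), yaw 0.006; the predicted edges match to within 1 px. Next I go above skewer 1, part open because of the snips beside it.

```bash
python3 -m handwheel '[[0.092,0.449,0.1,0,0,0.042,0.55],[0.092,0.449,0.1,0,0,0.042,0.55],[0.092,0.449,0.1,0,0,0.042,0.55],[0.092,0.449,0.1,0,0,0.042,0.55],[0.092,0.449,0.1,0,0,0.042,0.55],[0.092,0.449,0.1,0,0,0.042,0.55],[0.092,0.449,0.1,0,0,0.042,0.55],[0.092,0.449,0.1,0,0,0.042,0.55],[0.092,0.449,0.1,0,0,0.042,0.55],[0.092,0.449,0.1,0,0,0.042,0.55],[0.092,0.449,0.1,0,0,0.042,0.55],[0.092,0.449,0.1,0,0,0.042,0.55]]'
cat > sk.py <<'E'
from h import *
import sys
p=pose(); im=save('wrist',sys.argv[1])[:,:,::-1]; c=cam('wrist',p)
hsv=cv2.cvtColor(np.ascontiguousarray(im),cv2.COLOR_BGR2HSV)
m=cv2.inRange(hsv,(5,110,60),(20,255,255)); n,l,st,ce=cv2.connectedComponentsWithStats(m)
for i in range(1,n):
    if st[i,4]>300:
        v,u=np.where(l==i); P=back(np.c_[u,v],.024,c)[:,:2]; r=cv2.minAreaRect(P.astype(np.float32)*1000)
        print(st[i].tolist(),'rect mm',np.round(r[0],1),np.round(r[1],1),round(r[2],2))
print(p[0].round(4),p[1].as_matrix()[:,1].round(3))
E
python3 sk.py w1
```

```text
clock: 3.97
ee_pos: [0.5877, -0.3704, 0.1475]
orientation: [3.136, -0.086, -0.006]
wrist_force: [-2.0, -0.9, -0.7]
opening: 0.0469
[320, 155, 26, 99, 2450] rect mm [ 596.2 -362.8] [86.9 21.4] 87.93
[220, 163, 34, 98, 2537] rect mm [ 513.1 -365. ] [87.3 24.8] 85.84
[ 0.5877 -0.3704  0.1475] [-0.055 -0.998  0.004]
```

View pics/w1.png

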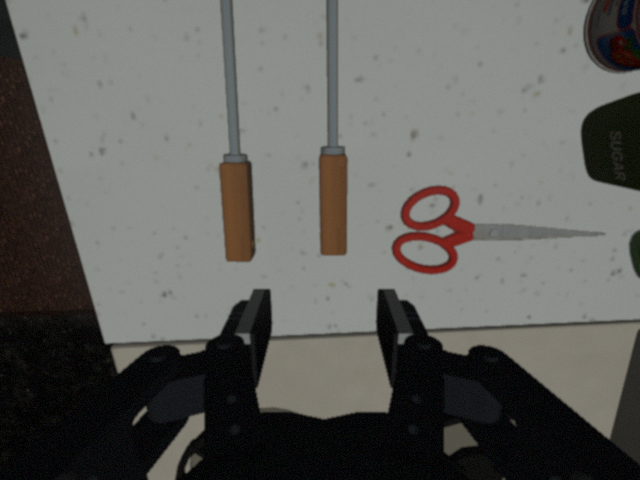

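Handles show at (333,205) and (236,210), with the snips clear at right. Next, the descent onto skewer 1.

Run:
```python
from h import *
to([.596,-.362,.06],down(-.036,1)); to([.596,-.362,.003],down(-.036,1))
```

```text
-> [0.0081, -0.0082, 0.0874] [0.0033, 0.004, -0.0191]
-> [0.0083, -0.0083, 0.1444] [0.0033, 0.004, -0.0191]
```

```bash
python3 -m handwheel '[[0.008,-0.008,0.03,0.003,0.004,-0.019,0.55],[0.008,-0.008,0.06,0.003,0.004,-0.019,0.55],[0.008,-0.008,0.087,0.003,0.004,-0.019,0.55],[0.008,-0.008,0.087,0.003,0.004,-0.019,0.55],[0.008,-0.008,0.087,0.003,0.004,-0.019,0.55],[0.008,-0.008,0.087,0.003,0.004,-0.019,0.55]]'
python3 sk.py w2
python3 - <<'E'
from h import *
to([.596,-.362,.003],down(-.036,1))
E
```

```text
clock: 4.52
ee_pos: [0.6005, -0.3529, 0.0649]
orientation: [-3.14, 0.042, -0.008]
wrist_force: [0.5, 0.7, 0.3]
opening: 0.0468
[300, 197, 35, 125, 4189] rect mm [ 596.6 -362.8] [87.8 22.1] 87.49
[166, 203, 44, 125, 4238] rect mm [ 512.2 -364.8] [88.4 22.8] 85.75
[ 0.6005 -0.3529  0.0649] [-0.027 -1.    -0.002]
-> [-0.0053, 0.0094, 0.0624] [-0.0015, -0.0065, 0.0098]
```

```bash
python3 -m handwheel '[[-0.005,0.009,0,-0.001,-0.006,0.015,0.55],[-0.005,0.009,0,-0.001,-0.006,0.015,0.55],[-0.005,0.009,0.025,-0.001,-0.006,0.015,0.55],[-0.005,0.009,0.045,-0.001,-0.006,0.015,0.55],[-0.005,0.009,0.061,-0.001,-0.006,0.015,0.55],[-0.005,0.009,0.061,-0.001,-0.006,0.015,0.55],[-0.005,0.009,0.061,-0.001,-0.006,0.015,0.55],[-0.005,0.009,0.061,-0.001,-0.006,0.015,0.55]]'
python3 - <<'E'
from h import *
p,R=pose();print(p,R.as_matrix().round(4)); to([.5966,-.3625,.003],down(-.044,1))
E
```

```text
clock: 5.23
ee_pos: [0.5963, -0.3608, 0.0036]
orientation: [-3.14, 0.063, 0.001]
wrist_force: [0.0, 0.0, 0.3]
opening: 0.0474
[ 0.5962728  -0.36079683  0.00364027] [[ 9.992e-01 -4.030e-02 -3.000e-04]
 [-4.030e-02 -9.992e-01  1.100e-03]
 [-4.000e-04 -1.100e-03 -1.000e+00]]
-> [0.0004, 0.0017, 0.0006] [-0.0011, 0.0004, 0.0037]
```

Good. Close, wait, then lift.

```bash
python3 -m handwheel '[[0,0.002,0,-0.001,0,0.004,0.55],[0,0.002,0,-0.001,0,0.004,0],[0,0.002,0,-0.001,0,0.004,0],[0,0.002,0,-0.001,0,0.004,0],[0,0.002,0,-0.001,0,0.004,0],[0,0.002,0,-0.001,0,0.004,0],[0,0.002,0,-0.001,0,0.004,0],[0,0.002,0,-0.001,0,0.004,0],[0,0.002,0,-0.001,0,0.004,0],[0,0.002,0,-0.001,0,0.004,0]]'
python3 -m handwheel '[[0,0,-0.015,0,0,0,0],[0,0,-0.03,0,0,0,0],[0,0,-0.05,0,0,0,0],[0,0,-0.06,0,0,0,0],[0,0,-0.06,0,0,0,0],[0,0,-0.06,0,0,0,0],[0,0,-0.06,0,0,0,0]]'
python3 - <<'E'
from h import *
p=pose(); c=cam('wrist',p); im=save('wrist','w3'); print(p[0],p[1].as_matrix().round(4).tolist())
# ideal rod line at grasp point height: project
for yy in(-.05,-.08,-.12): 
    X=p[0]+p[1].apply([0,yy,-.010]); print(yy,proj(X,c).round(1))
s=np.array([.5094,.0788]); w=.0058; Rz=np.array([[np.cos(w),-np.sin(w)],[np.sin(w),np.cos(w)]])
for h in(-.058,.058):
    T=s+Rz@[h,-.075-.221-.02]; print('pre',h,T.round(4), 'final', (s+Rz@[h,-.126]).round(4)); to([T[0],T[1],.0632],down(w,1))
E
```

```text
clock: 6.07
ee_pos: [0.5954, -0.3621, 0.0021]
orientation: [-3.14, 0.069, 0.003]
wrist_force: [-0.3, -1.0, -1.1]
opening: -0.0001
clock: 6.65
ee_pos: [0.5949, -0.362, 0.0611]
orientation: [-3.139, 0.069, 0.005]
wrist_force: [0.4, 0.4, -0.4]
opening: 0.0005
[ 0.59494739 -0.36201133  0.06106372] [[0.999, -0.0439, -0.0032], [-0.0439, -0.999, 0.0016], [-0.0033, -0.0015, -1.0]]
-0.05 [[322.1 185. ]]
-0.08 [[322.  117.3]]
-0.12 [[321.8  13.6]]
pre -0.058 [ 0.4532 -0.2375] final [ 0.4521 -0.0475]
-> [-0.1469, -0.1181, -0.0016] [-0.0018, 0.0037, -0.0498]
pre 0.058 [ 0.5692 -0.2369] final [ 0.5681 -0.0469]
-> [-0.031, -0.1239, -0.002] [-0.0018, 0.0037, -0.0498]
```

View pics/w3.png

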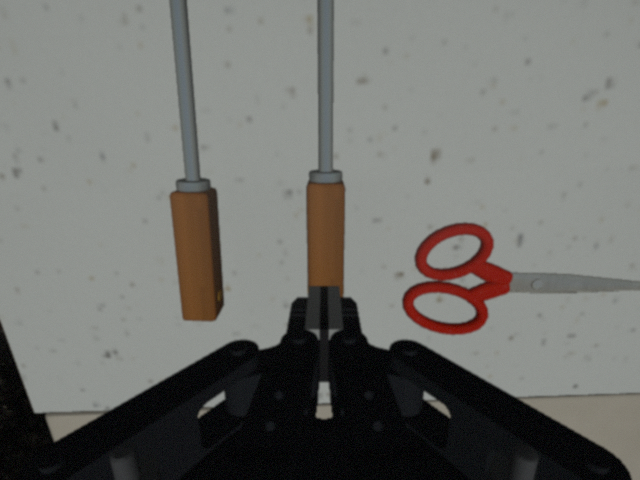

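The grip closed to zero, and the handle is still on the worktop. I'll re-measure to see why.

```bash
python3 sk.py w4
python3 - <<'E'
from h import *
im=save('side','s1'); c=cam('side'); u,v=proj(pose()[0],c)[0].round().astype(int); print(u,v)
cr=im[v-90:v+60,u-100:u+100]; cv2.imwrite('pics/s1c.png',cv2.resize(cr,None,fx=4,fy=4,interpolation=cv2.INTER_CUBIC)[:,:,::-1])
print(proj([[.5966,-.3628,.024],[.5966,-.3628,0]],c)-[u-100,v-90])
E
```

```text
[308, 183, 36, 114, 3611] rect mm [ 596.9 -356.6] [75.5 22.1] 87.74
[171, 192, 46, 129, 4480] rect mm [ 512.2 -364.9] [88.1 22.9] 85.75
[ 0.5948 -0.362   0.0608] [-0.044 -0.999 -0.002]
374 387
[[99.7568831  92.37071908]
 [98.92750315 94.01397429]]
```

View pics/s1c.png

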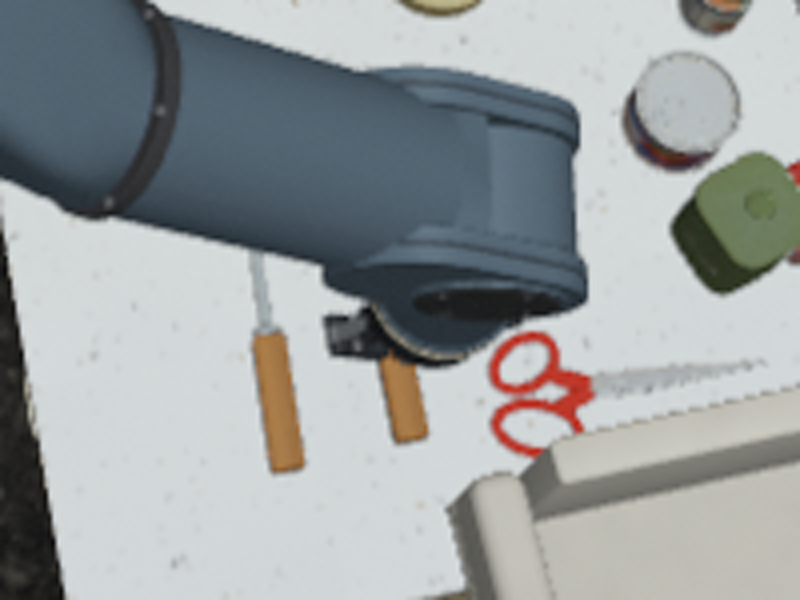

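```bash
python3 -m handwheel '[[0.0015,0.001,0,0.001,-0.003,0.002,0.6],[0.0015,0.001,0,0.001,-0.003,0.002,0.6],[0.0015,0.001,0,0.001,-0.003,0.002,0.6],[0.0015,0.001,0,0.001,-0.003,0.002,0.6],[0.0015,0.001,0.02,0.001,-0.003,0.002,0.6],[0.0015,0.001,0.04,0.001,-0.003,0.002,0.6],[0.0015,0.001,0.058,0.001,-0.003,0.002,0.6],[0.0015,0.001,0.058,0.001,-0.003,0.002,0.6],[0.0015,0.001,0.058,0.001,-0.003,0.002,0.6],[0.0015,0.001,0.058,0.001,-0.003,0.002,0.6]]'
for i in 1 2 3 4; do python3 -m handwheel '[[0,0,0,0,0,0,0.2]]'; done
python3 - <<'E'
from h import *
im=save('wrist','w5'); print(status.observe()['wrist_force'])
E
```

```text
clock: 7.63
ee_pos: [0.5976, -0.3635, 0.0052]
orientation: [-3.139, 0.072, 0.006]
wrist_force: [0.3, 0.0, 0.9]
opening: 0.0509
clock: 7.72
ee_pos: [0.5978, -0.3636, 0.0056]
orientation: [-3.14, 0.072, 0.005]
wrist_force: [-0.3, 0.1, -0.2]
opening: 0.0409
clock: 7.8
ee_pos: [0.5977, -0.3636, 0.0055]
orientation: [-3.14, 0.072, 0.005]
wrist_force: [0.2, -1.4, -0.1]
opening: 0.0278
clock: 7.88
ee_pos: [0.5974, -0.3635, 0.0052]
orientation: [-3.139, 0.072, 0.006]
wrist_force: [0.1, 0.0, -0.7]
opening: 0.0176
clock: 7.97
ee_pos: [0.5972, -0.3635, 0.0048]
orientation: [-3.139, 0.072, 0.007]
wrist_force: [-0.5, 0.0, 0.2]
opening: 0.0173
[0.13762922 0.07139513 0.66725918]
```

View pics/w5.png

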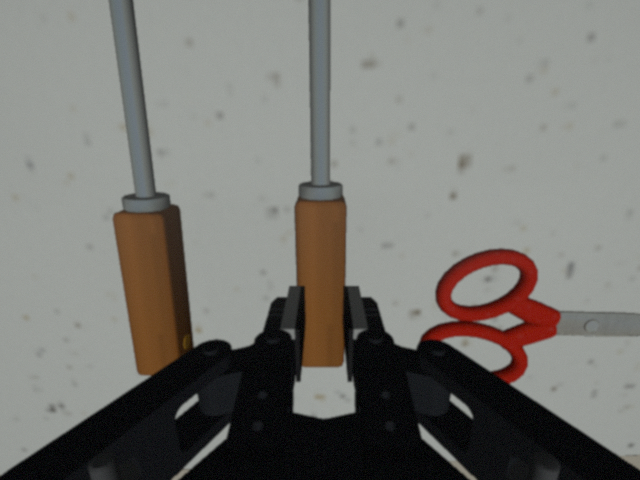

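The fingers hover above the handle. Working back from the picture, the tips sit about 37 mm behind the stated TCP: tip row 288 instead of 256, and a 17 mm gap spanning 40 px. I'll open and descend carefully, watching the force.

```bash
python3 -m handwheel '[[0,0,0,0,0,0,0.55],[0,0,0,0,0,0,0.55],[0,0,0,0,0,0,0.55],[0,0,0,0,0,0,0.55],[0,0,0.01,0,0,0,0.55],[0,0,0.02,0,0,0,0.55],[0,0,0.02,0,0,0,0.55],[0,0,0.02,0,0,0,0.55]]'
python3 -m handwheel '[[0,0,0.004,0,0,0,0.55],[0,0,0.008,0,0,0,0.55],[0,0,0.008,0,0,0,0.55]]'
python3 -m handwheel '[[0,0,0,0,0,0,0.2],[0,0,0,0,0,0,0.2],[0,0,0,0,0,0,0.2],[0,0,0,0,0,0,0.2],[0,0,0,0,0,0,0.2]]'
python3 - <<'E'
from h import *
im=save('wrist','w6'); print(status.observe()['wrist_force'],pose()[0])
E
```

```text
clock: 8.68
ee_pos: [0.5959, -0.3627, -0.0173]
orientation: [-3.138, 0.072, 0.011]
wrist_force: [-0.0, -0.2, -1.1]
opening: 0.0468
clock: 8.93
ee_pos: [0.5964, -0.363, -0.0247]
orientation: [-3.138, 0.072, 0.009]
wrist_force: [-0.1, -0.3, -1.3]
opening: 0.0469
clock: 9.35
ee_pos: [0.597, -0.3633, -0.0235]
orientation: [-3.139, 0.072, 0.007]
wrist_force: [-0.2, 0.1, 2.2]
opening: 0.0227
[-0.10511104  0.56912961  2.74240805] [ 0.59698475 -0.36326747 -0.02352416]
```

View pics/w6.png

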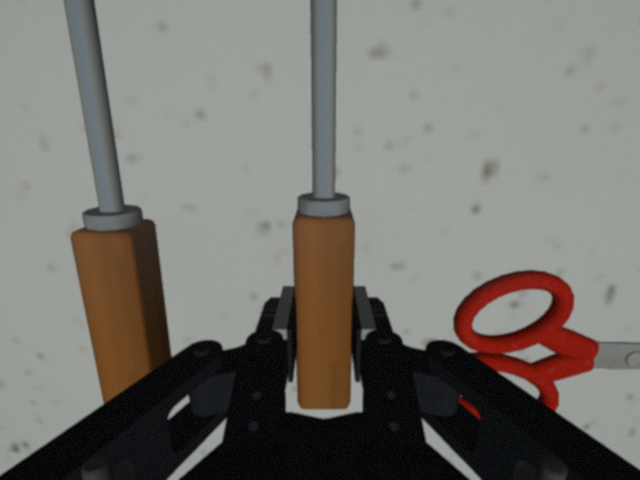

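Now it straddles the handle (opening 22.7 mm). I'll go 8 mm lower for a full grip, then close and lift.

```bash
python3 -m handwheel '[[0,0,0,0,0,0,0.45],[0,0,0,0,0,0,0.45],[0,0,0,0,0,0,0.45],[0,0,0.004,0,0,0,0.45],[0,0,0.007,0,0,0,0.45],[0,0,0.007,0,0,0,0.45]]'
python3 -m handwheel '[[0,0,0,0,0,0,0],[0,0,0,0,0,0,0],[0,0,0,0,0,0,0],[0,0,0,0,0,0,0],[0,0,0,0,0,0,0],[0,0,0,0,0,0,0]]'
python3 -m handwheel '[[0,0,-0.015,0,0,0,0],[0,0,-0.03,0,0,0,0],[0,0,-0.05,0,0,0,0],[0,0,-0.061,0,0,0,0],[0,0,-0.061,0,0,0,0],[0,0,-0.061,0,0,0,0],[0,0,-0.061,0,0,0,0],[0,0,-0.061,0,0,0,0]]'
cat > axis.py <<'E'
# fit the held rod in the wrist picture: rod edges per row, centreline vs tool-plane x=0, width -> depth
from h import *
import sys
p=pose(); im=save('wrist',sys.argv[1]); K,R,t=c=cam('wrist',p); g=cv2.GaussianBlur(cv2.cvtColor(im,cv2.COLOR_RGB2GRAY),(3,3),0).astype(int)
M=np.array(camera_params('wrist')['mount'])
for v in range(20,200,20):
    s=g[v,285:365]; d=np.diff(s); a=285+np.argmin(d[:40]); b=285+40+np.argmax(d[40:]); print(v,a,b,s[::4].tolist() if v in(40,) else '')
hsv=cv2.cvtColor(im,cv2.COLOR_RGB2HSV); m=cv2.inRange(hsv,(5,110,60),(20,255,255)); m[:,:280]=0;m[:,370:]=0
vv,uu=np.where(m); print('handle rows',vv.min(),vv.max(),'cols',[(v,int(uu[vv==v].min()),int(uu[vv==v].max())) for v in (220,250,280,310,340,370) if (vv==v).any()])
print(p[0].round(4),p[1].as_matrix()[:,1:].round(4).tolist(),status.observe()['opening'])
E
python3 axis.py w7
```

```text
clock: 9.9
ee_pos: [0.5962, -0.3629, -0.0319]
orientation: [-3.138, 0.072, 0.009]
wrist_force: [-0.6, 0.2, 1.0]
opening: 0.0383
clock: 10.4
ee_pos: [0.5971, -0.3632, -0.0306]
orientation: [-3.139, 0.072, 0.007]
wrist_force: [0.9, -0.3, 2.4]
opening: 0.0229
clock: 11.07
ee_pos: [0.5962, -0.3629, 0.0287]
orientation: [-3.138, 0.072, 0.011]
wrist_force: [-0.0, 1.1, -0.0]
opening: 0.0231
20 309 336 
40 309 337 [156, 156, 155, 156, 156, 155, 136, 86, 106, 110, 112, 112, 101, 118, 156, 155, 155, 155, 155, 155]
60 309 336 
80 310 336 
100 310 336 
120 310 336 
140 310 336 
160 311 335 
180 311 335 
handle rows 221 418 cols [(250, 293, 354), (280, 294, 353), (310, 295, 353), (340, 295, 352), (370, 296, 351)]
[ 0.5962 -0.3629  0.0287] [[-0.0459, -0.0069], [-0.9989, 0.0032], [-0.0028, -1.0]] 0.022990103226137024
```

View pics/w7.png

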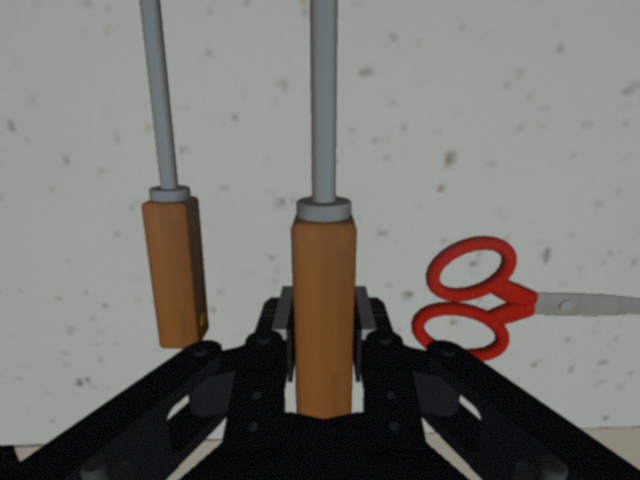

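Skewer 1 is held straight: the handle is centred at column 324 and the rod runs along the tool axis, level. Its axis is 42.6 mm above the TCP, so the hole height is at TCP z = 0.0294.

Run:
```python
from h import *
to([.5684,-.2396,.0294],down(.0058,1))
```

```text
-> [-0.0335, -0.122, -0.0] [-0.003, 0.0068, -0.0517]
```

```bash
python3 -m handwheel '[[-0.01,-0.02,-0.0,-0.003,0.007,-0.052,0],[-0.02,-0.05,0,-0.003,0.007,-0.052,0],[-0.0335,-0.08,0,-0.003,0.007,-0.052,0],[-0.0335,-0.1,0,-0.003,0.007,-0.052,0],[-0.0335,-0.122,0,-0.003,0.007,-0.052,0],[-0.0335,-0.122,0,-0.003,0.007,-0.052,0],[-0.0335,-0.122,0,-0.003,0.007,-0.052,0],[-0.0335,-0.122,0,-0.003,0.007,-0.052,0],[-0.0335,-0.122,0,-0.003,0.007,-0.052,0],[-0.0335,-0.122,0,-0.003,0.007,-0.052,0]]'
python3 - <<'E'
from h import *
to([.5684,-.2396,.0294],down(.0058,1)); print(pose()[1].as_matrix().round(4).tolist())
c=cam('top'); im=save('top','t1'); s=save('side','s2')
s=np.array([.5094,.0788]); w=.0058; Rz=np.array([[np.cos(w),-np.sin(w)],[np.sin(w),np.cos(w)]])
P=[[*(s+Rz@[.058,y]),.072] for y in (-.075,-.095,-.150)]; a=proj(P,c); b=proj(P,cam('side')); print(a.round(1),b.round(1))
A=cv2.resize(im[185:265,300:420],None,fx=5,fy=5,interpolation=2)[:,:,::-1]
v,u=int(b[0][1]),int(b[0][0]); B=cv2.resize(read_camera('side')[v-50:v+30,u-70:u+50],None,fx=5,fy=5,interpolation=2)[:,:,::-1]
cv2.imwrite('pics/both1.png',cv2.resize(np.vstack([A,B]),None,fx=.75,fy=.75)); print(u-70,v-50)
E
```

```text
clock: 11.95
ee_pos: [0.5688, -0.2412, 0.0302]
orientation: [3.14, 0.007, 0.002]
wrist_force: [-0.4, -0.1, -1.4]
opening: 0.023
-> [-0.0004, -0.0016, 0.0008] [0.0013, -0.0015, -0.0014]
[[1.0, 0.0044, 0.0015], [0.0044, -1.0, -0.0013], [0.0015, 0.0013, -1.0]]
[[368.7 214.2]
 [376.3 214. ]
 [397.1 213.4]] [[334.7 264.2]
 [336.2 270.2]
 [340.5 287.3]]
264 214
```

View pics/both1.png

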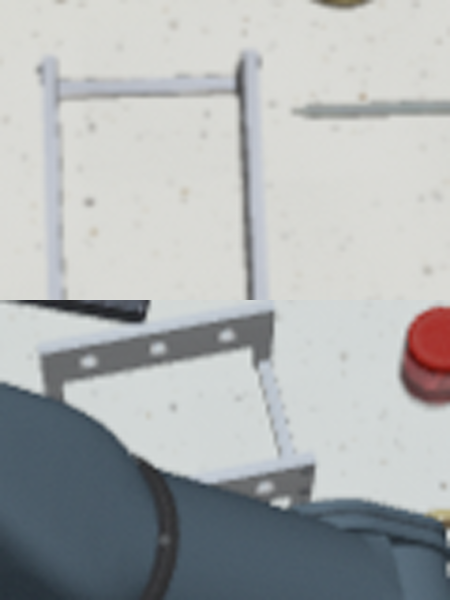

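The top crop puts the tip at (378,214) against a predicted (376,214), so it lines up with the hole. I'll insert in steps and check the force.

```bash
python3 -m handwheel '[[-0.0004,-0.006,0.0008,0.001,-0.001,-0.001,0],[-0.0004,-0.014,0.0008,0.001,-0.001,-0.001,0],[-0.0004,-0.022,0.0008,0.001,-0.001,-0.001,0],[-0.0004,-0.03,0.0008,0.001,-0.001,-0.001,0],[-0.0004,-0.038,0.0008,0.001,-0.001,-0.001,0],[-0.0004,-0.044,0.0008,0.001,-0.001,-0.001,0],[-0.0004,-0.044,0.0008,0.001,-0.001,-0.001,0]]'
python3 - <<'E'
from h import *
to([.5674,-.0496,.0294],down(.0058,1))
E
```

```text
clock: 12.68
ee_pos: [0.5688, -0.1935, 0.0299]
orientation: [-3.141, -0.015, -0.002]
wrist_force: [0.5, 0.1, -0.5]
opening: 0.023
-> [-0.0, -0.1439, 0.0006] [-0.001, -0.0012, 0.0037]
```

```bash
python3 -m handwheel '[[0,-0.015,0.0005,0,0,0.002,0],[0,-0.03,0.0005,0,0,0.002,0],[0,-0.045,0.0005,0,0,0.002,0],[0,-0.06,0.0005,0,0,0.002,0],[0,-0.075,0.0005,0,0,0.002,0],[0,-0.09,0.0005,0,0,0.002,0],[0,-0.09,0.0005,0,0,0.002,0],[0,-0.09,0.0005,0,0,0.002,0]]'
python3 - <<'E'
from h import *
to([.5674,-.0496,.0294],down(.0058,1))
E
```

```text
clock: 13.35
ee_pos: [0.5681, -0.1054, 0.0293]
orientation: [3.141, 0.01, 0.002]
wrist_force: [-0.8, -1.4, -1.7]
opening: 0.0231
-> [-0.0003, -0.0558, -0.0001] [0.0001, -0.0012, 0.0008]
```

```bash
python3 -m handwheel '[[0,-0.01,0,0,-0.001,0,0],[0,-0.018,0,0,-0.001,0,0],[0,-0.026,0,0,-0.001,0,0],[0,-0.034,0,0,-0.001,0,0],[0,-0.034,0,0,-0.001,0,0]]'
python3 -m handwheel '[[0,-0.006,0,0,0,0,0],[0,-0.012,0,0,0,0,0],[0,-0.017,0,0,0,0,0],[0,-0.017,0,0,0,0,0]]'
python3 - <<'E'
from h import *
to([.5674,-.0496,.0294],down(.0058,1))
E
```

```text
clock: 13.77
ee_pos: [0.5679, -0.0693, 0.0293]
orientation: [-3.14, -0.012, -0.0]
wrist_force: [-0.2, 1.0, -1.8]
opening: 0.0227
clock: 14.1
ee_pos: [0.5677, -0.0533, 0.0293]
orientation: [-3.141, -0.01, -0.0]
wrist_force: [-0.3, -0.5, -0.9]
opening: 0.0233
-> [-0.0003, -0.0037, -0.0001] [-0.0008, -0.0002, 0.0007]
```

Now small steps until the collar touches.

```bash
python3 -m handwheel '[[0,-0.002,0,0,0,0,0],[0,-0.003,0,0,0,0,0]]'; for i in 1 2 3; do python3 -m handwheel '[[0,-0.0015,0,0,0,0,0],[0,-0.0015,0,0,0,0,0]]'; done
```

```text
clock: 14.27
ee_pos: [0.5676, -0.0519, 0.0292]
orientation: [3.142, 0.008, -0.0]
wrist_force: [-0.2, 0.8, -0.7]
opening: 0.0234
clock: 14.43
ee_pos: [0.5676, -0.0503, 0.0292]
orientation: [-3.141, -0.008, 0.0]
wrist_force: [0.2, 0.5, -0.4]
opening: 0.0231
clock: 14.6
ee_pos: [0.5676, -0.0487, 0.0292]
orientation: [-3.141, -0.008, 0.0]
wrist_force: [-0.5, -0.5, -1.5]
opening: 0.0232
clock: 14.77
ee_pos: [0.5676, -0.0471, 0.0292]
orientation: [-3.141, -0.008, 0.0]
wrist_force: [0.1, 0.0, -1.1]
opening: 0.023
```

```bash
for i in 1 2 3 4; do python3 -m handwheel '[[0,-0.001,0,0,0,0,0],[0,-0.001,0,0,0,0,0],[0,-0.001,0,0,0,0,0]]' | grep -E 'ee_pos|force'; done; python3 axis.py w8|tail -2
```

```text
ee_pos: [0.5676, -0.0464, 0.0292]
wrist_force: [-0.2, 0.2, -1.3]
ee_pos: [0.5675, -0.0456, 0.0292]
wrist_force: [0.5, -1.0, -0.8]
ee_pos: [0.5675, -0.0456, 0.0292]
wrist_force: [0.2, -5.3, -1.2]
ee_pos: [0.5675, -0.0456, 0.0293]
wrist_force: [0.8, -7.8, 0.1]
handle rows 224 418 cols [(250, 293, 354), (280, 294, 353), (310, 295, 353), (340, 295, 352), (370, 296, 351)]
[ 0.5675 -0.0456  0.0293] [[0.0034, -0.0002], [-1.0, -0.0021], [0.0021, -1.0]] 0.02280267312102685
```

View pics/w8.png

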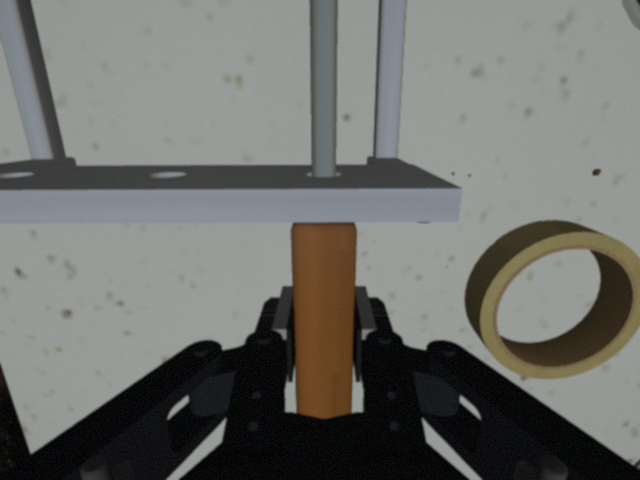

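Skewer 1 is seated: collar contact at about 8 N, with the rod centred in the hole at (323,174). Release and rise.

```bash
python3 -m handwheel '[[0,0.003,0,0,0,0,0],[0,0.003,0,0,0,0,0.5],[0,0.003,0,0,0,0,0.5],[0,0.003,0,0,0,0,0.5],[0,0.003,0,0,0,0,0.5],[0,0.003,-0.02,0,0,0,0.5],[0,0.003,-0.05,0,0,0,0.5],[0,0.003,-0.08,0,0,0,0.5],[0,0.003,-0.1,0,0,0,0.5],[0,0.003,-0.1,0,0,0,0.5]]'
python3 - <<'E'
from h import *
to([.5122,-.3635,.06],down(-.074,1))
E
```

```text
clock: 16.65
ee_pos: [0.5701, -0.0459, 0.1336]
orientation: [-3.141, -0.008, -0.011]
wrist_force: [0.4, 0.4, 0.1]
opening: 0.0424
-> [-0.0601, 0.3173, 0.0731] [-0.0003, -0.0069, 0.0792]
```

```bash
python3 -m handwheel '[[-0.06,0.317,0,0,-0.004,0.08,0.55],[-0.06,0.317,0,0,-0.004,0.08,0.55],[-0.06,0.317,0.07,0,-0.004,0.08,0.55],[-0.06,0.317,0.07,0,-0.004,0.08,0.55],[-0.06,0.317,0.07,0,-0.004,0.08,0.55],[-0.06,0.317,0.07,0,-0.004,0.08,0.55],[-0.06,0.317,0.07,0,-0.004,0.08,0.55],[-0.06,0.317,0.07,0,-0.004,0.08,0.55],[-0.06,0.317,0.07,0,-0.004,0.08,0.55],[-0.06,0.317,0.07,0,-0.004,0.08,0.55],[-0.06,0.317,0.07,0,-0.004,0.08,0.55],[-0.06,0.317,0.07,0,-0.004,0.08,0.55]]'
python3 sk.py w9;  python3 - <<'E'
from h import *
to([.5122,-.3635,.06],down(-.074,1))
E
```

```text
clock: 17.65
ee_pos: [0.51, -0.3619, 0.0593]
orientation: [-3.138, 0.114, 0.005]
wrist_force: [0.6, 0.5, -0.0]
opening: 0.0472
[307, 186, 36, 131, 4490] rect mm [ 511.  -364.4] [88.1 22.1] 85.81
[ 0.51   -0.3619  0.0593] [-0.073 -0.997 -0.001]
-> [0.0022, 0.0015, -0.0005] [-0.0006, 0.0033, 0.0016]
```

```bash
python3 -m handwheel '[[0.0013,0.0014,0.03,0,0.003,0,0.5],[0.0013,0.0014,0.055,0,0.003,0,0.5],[0.0013,0.0014,0.075,0,0.003,0,0.5],[0.0013,0.0014,0.084,0,0.003,0,0.5],[0.0013,0.0014,0.0895,0,0.003,0,0.5],[0.0013,0.0014,0.0895,0,0.003,0,0.5],[0.0013,0.0014,0.0895,0,0.003,0,0.5],[0.0013,0.0014,0.0895,0,0.003,0,0.5]]'
python3 -m handwheel '[[0,0,0,0,0,0,0],[0,0,0,0,0,0,0],[0,0,0,0,0,0,0],[0,0,0,0,0,0,0],[0,0,0,0,0,0,0],[0,0,0,0,0,0,0]]'
python3 -m handwheel '[[0,0,-0.015,0,0,0,0],[0,0,-0.03,0,0,0,0],[0,0,-0.05,0,0,0,0],[0,0,-0.06,0,0,0,0],[0,0,-0.06,0,0,0,0],[0,0,-0.06,0,0,0,0],[0,0,-0.06,0,0,0,0],[0,0,-0.06,0,0,0,0]]'
python3 axis.py w10;  python3 - <<'E'
from h import *
to([.4524,-.2396,.0294],down(.0058,1))
E
```

```text
clock: 18.37
ee_pos: [0.5109, -0.3655, -0.029]
orientation: [3.138, -0.117, 0.001]
wrist_force: [0.9, -0.7, 0.8]
opening: 0.0426
clock: 18.87
ee_pos: [0.5108, -0.3656, -0.029]
orientation: [3.138, -0.118, 0.001]
wrist_force: [-0.6, -0.4, 6.7]
opening: 0.0227
clock: 19.53
ee_pos: [0.5094, -0.3648, 0.0286]
orientation: [-3.139, 0.118, 0.004]
wrist_force: [-0.2, -0.2, -1.4]
opening: 0.0231
20 309 337 
40 309 336 [140, 139, 140, 140, 140, 141, 125, 76, 94, 100, 99, 101, 90, 118, 140, 140, 139, 140, 139, 139]
60 310 336 
80 310 336 
100 310 336 
120 310 336 
140 310 335 
160 310 335 
180 311 335 
handle rows 219 417 cols [(220, 297, 350), (250, 293, 354), (280, 294, 353), (310, 295, 352), (340, 296, 351), (370, 297, 350)]
[ 0.5094 -0.3648  0.0286] [[-0.0749, -0.0025], [-0.9972, 0.0009], [-0.0007, -1.0]] 0.023118753680735928
-> [-0.0663, -0.1206, -0.0005] [-0.0008, 0.0025, -0.0808]
```

```bash
python3 -m handwheel '[[-0.015,-0.02,-0.002,-0.001,0.002,-0.081,0],[-0.03,-0.05,-0.002,-0.001,0.002,-0.081,0],[-0.045,-0.08,-0.002,-0.001,0.002,-0.081,0],[-0.0665,-0.1,-0.002,-0.001,0.002,-0.081,0],[-0.0665,-0.12,-0.002,-0.001,0.002,-0.081,0],[-0.0665,-0.12,-0.002,-0.001,0.002,-0.081,0],[-0.0665,-0.12,-0.002,-0.001,0.002,-0.081,0],[-0.0665,-0.12,-0.002,-0.001,0.002,-0.081,0],[-0.0665,-0.12,-0.002,-0.001,0.002,-0.081,0],[-0.0665,-0.12,-0.002,-0.001,0.002,-0.081,0]]'
python3 - <<'E'
from h import *
to([.4524,-.2396,.0305],down(.0058,1)); print(status.observe()['qpos'].round(2))
c=cam('top'); im=save('top','t2')
s=np.array([.5094,.0788]); w=.0058; Rz=np.array([[np.cos(w),-np.sin(w)],[np.sin(w),np.cos(w)]])
P=[[*(s+Rz@[-.058,y]),.072] for y in (-.075,-.095,-.150)]; print(proj(P,c).round(1))
cv2.imwrite('pics/t2c.png',cv2.resize(im[185:305,290:450],None,fx=4,fy=4,interpolation=2)[:,:,::-1])
E
```

```text
clock: 20.42
ee_pos: [0.4528, -0.2415, 0.0315]
orientation: [3.14, 0.007, 0.001]
wrist_force: [-0.2, -0.2, -0.8]
opening: 0.0227
-> [-0.0004, -0.0019, 0.001] [0.0013, -0.0009, -0.0012]
[ 0.59  0.57 -0.29  2.05  0.3   0.56  0.1 ]
[[370.5 258. ]
 [378.2 257.8]
 [399.2 257.2]]
```

View pics/t2c.png

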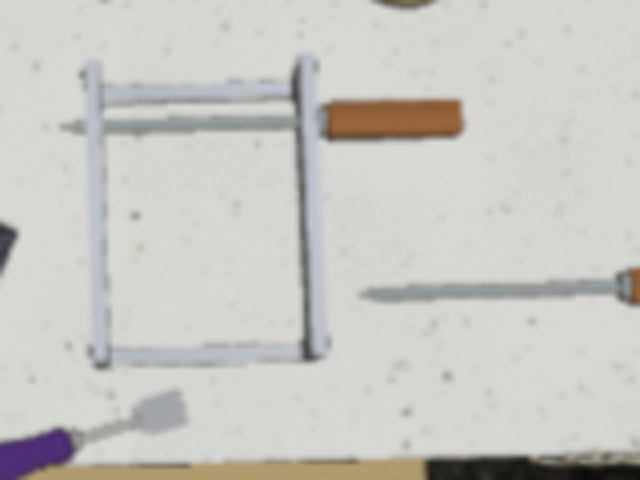

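Skewer 1 passes both plates. Skewer 2's tip is at (380,258), in line with the hole at (370,258), so I'll insert it.

```bash
python3 -m handwheel '[[-0.0004,-0.006,0.001,0.001,-0.001,-0.001,0],[-0.0004,-0.014,0.001,0.001,-0.001,-0.001,0],[-0.0004,-0.022,0.001,0.001,-0.001,-0.001,0],[-0.0004,-0.03,0.001,0.001,-0.001,-0.001,0],[-0.0004,-0.038,0.001,0.001,-0.001,-0.001,0],[-0.0004,-0.044,0.001,0.001,-0.001,-0.001,0],[-0.0004,-0.044,0.001,0.001,-0.001,-0.001,0]]'
python3 - <<'E'
from h import *
to([.4514,-.0496,.0305],down(.0058,1))
E
```

```text
clock: 21.05
ee_pos: [0.4523, -0.1946, 0.0308]
orientation: [-3.141, -0.015, -0.0]
wrist_force: [-0.9, 0.1, -0.6]
opening: 0.0227
-> [0.0005, -0.145, 0.0004] [-0.0005, -0.0001, 0.0036]
```

```bash
python3 -m handwheel '[[0.0003,-0.015,0,0,0,0.002,0],[0.0003,-0.03,0,0,0,0.002,0],[0.0003,-0.045,0,0,0,0.002,0],[0.0003,-0.06,0,0,0,0.002,0],[0.0003,-0.075,0,0,0,0.002,0],[0.0003,-0.09,0,0,0,0.002,0],[0.0003,-0.09,0,0,0,0.002,0],[0.0003,-0.09,0,0,0,0.002,0]]'
python3 - <<'E'
from h import *
to([.4514,-.0496,.0305],down(.0058,1))
E
```

```text
clock: 21.72
ee_pos: [0.452, -0.1062, 0.0308]
orientation: [3.141, 0.01, 0.0]
wrist_force: [-0.6, -0.4, -0.9]
opening: 0.0228
-> [-0.0002, -0.0566, 0.0003] [0.0003, -0.0002, 0.0008]
```

```bash
python3 -m handwheel '[[0,-0.01,0,0,0,0,0],[0,-0.018,0,0,0,0,0],[0,-0.026,0,0,0,0,0],[0,-0.034,0,0,0,0,0],[0,-0.034,0,0,0,0,0]]'
python3 -m handwheel '[[0,-0.006,0,0,0,0,0],[0,-0.012,0,0,0,0,0],[0,-0.018,0,0,0,0,0],[0,-0.021,0,0,0,0,0],[0,-0.021,0,0,0,0,0]]'
for i in 1 2 3 4 5; do python3 -m handwheel '[[0,-0.0012,0,0,0,0,0],[0,-0.0012,0,0,0,0,0],[0,-0.0012,0,0,0,0,0]]' | grep -E 'ee_pos|force'; done
```

```text
clock: 22.13
ee_pos: [0.4517, -0.0705, 0.0307]
orientation: [-3.141, -0.011, -0.0]
wrist_force: [0.1, 0.5, -1.1]
opening: 0.0227
clock: 22.55
ee_pos: [0.4516, -0.0506, 0.0307]
orientation: [-3.141, -0.01, -0.0]
wrist_force: [-1.2, 0.8, -0.2]
opening: 0.0227
ee_pos: [0.4514, -0.0506, 0.0307]
wrist_force: [0.5, -0.0, -1.5]
ee_pos: [0.4515, -0.0492, 0.0307]
wrist_force: [-0.2, 0.1, -0.9]
ee_pos: [0.4515, -0.0479, 0.0307]
wrist_force: [-0.2, -0.1, -0.4]
ee_pos: [0.4514, -0.0471, 0.0307]
wrist_force: [-0.8, -1.7, -1.4]
ee_pos: [0.4513, -0.047, 0.0307]
wrist_force: [0.3, -8.1, 0.5]
```

Collar contact on skewer 2 as well. Release, rise, and head for the pan.

```bash
python3 -m handwheel '[[0,0.004,0,0,0,0,0],[0,0.004,0,0,0,0,0.5],[0,0.004,0,0,0,0,0.5],[0,0.004,0,0,0,0,0.5],[0,0.004,0,0,0,0,0.5],[0,0.004,-0.02,0,0,0,0.5],[0,0.004,-0.05,0,0,0,0.5],[0,0.004,-0.08,0,0,0,0.5],[0,0.004,-0.12,0,0,0,0.5],[0,0.004,-0.12,0,0,0,0.5],[0,0.004,-0.12,0,0,0,0.5]]'
python3 - <<'E'
from h import *
to([.5,.34,.18],down(-.3,1)); print(status.observe()['qpos'].round(2))
E
```

```text
clock: 24.72
ee_pos: [0.4528, -0.0494, 0.1526]
orientation: [3.141, 0.008, 0.007]
wrist_force: [-0.7, -0.1, -0.3]
opening: 0.0427
-> [0.0492, -0.3892, -0.0274] [-0.0001, -0.0046, 0.3049]
[ 0.26  0.32 -0.34  2.05  0.15  0.78 -0.16]
```

```bash
python3 -m handwheel '[[0.05,-0.4,-0.03,0,-0.004,0.305,0.5],[0.05,-0.4,-0.03,0,-0.004,0.305,0.5],[0.05,-0.4,-0.03,0,-0.004,0.305,0.5],[0.05,-0.4,-0.03,0,-0.004,0.305,0.5],[0.05,-0.4,-0.03,0,-0.004,0.305,0.5],[0.05,-0.4,-0.03,0,-0.004,0.305,0.5],[0.05,-0.4,-0.03,0,-0.004,0.305,0.5],[0.05,-0.4,-0.03,0,-0.004,0.305,0.5],[0.05,-0.4,-0.03,0,-0.004,0.305,0.5],[0.05,-0.4,-0.03,0,-0.004,0.305,0.5],[0.05,-0.4,-0.03,0,-0.004,0.305,0.5],[0.05,-0.4,-0.03,0,-0.004,0.305,0.5]]'
cat > pan.py <<'E'
from h import *
import sys
p=pose(); im=save('wrist',sys.argv[1]); K,R,t=c=cam('wrist',p); np.savez(sys.argv[1]+'.npz',K=K,R=R,t=t); print(p[0].round(4),p[1].as_rotvec().round(3))
for q in('pan','pan_grip'):
    r=regions_of(q,'wrist'); print(q,[(round(d['p'],2),np.argwhere(d['region']).mean(0).round(),int(d['region'].sum())) for d in r[:2]])
    if r and q=='pan':
        np.save(sys.argv[1]+'m.npy',r[0]['region'])
        cs,_=cv2.findContours(r[0]['region'].astype(np.uint8),0,2); k=cv2.approxPolyDP(max(cs,key=cv2.contourArea),5,True).reshape(-1,2); print(k.tolist())
E
python3 pan.py w11
```

```text
clock: 25.72
ee_pos: [0.4979, 0.3533, 0.1786]
orientation: [3.106, -0.462, -0.01]
wrist_force: [0.8, -1.3, -0.8]
opening: 0.0427
[0.4979 0.3533 0.1786] [ 3.106 -0.462 -0.01 ]
pan [(0.56, array([245., 323.]), 17118), (0.32, array([408., 376.]), 2997)]
[[335, 74], [315, 209], [261, 209], [251, 297], [259, 288], [274, 289], [279, 326], [371, 335], [372, 290], [381, 284], [390, 229], [383, 221], [335, 212], [354, 82]]
pan_grip [(0.77, array([245., 323.]), 16842), (0.36, array([455., 466.]), 413)]
```

View pics/w11.png

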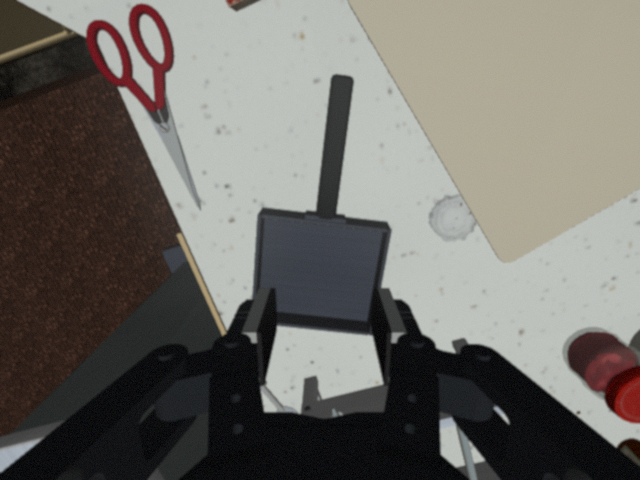

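The pan shows clearly: handle end at (342,77), base at (326,213), far rim corners at (262,209) and (389,223). There are obstacles on both sides, with the snips to the left and the disc to the right.

Run:
```python
from h import *
d=np.load('w11.npz'); c=(d['K'],d['R'],d['t'])
A=back([(342.5,77),(326,213)],.026,c); B=back([(262,209),(389,223)],.028,c); print(A.round(4),B.round(4))
u=A[0]-A[1]; print('handle len',np.linalg.norm(u[:2]),'yaw',np.arctan2(-u[0],u[1])); w=B[1]-B[0]; print('rim',np.linalg.norm(w[:2]),np.arctan2(w[1],w[0]))
yaw=(np.arctan2(-u[0],u[1])+np.arctan2(w[1],w[0]))/2; y=np.array([-np.sin(yaw),np.cos(yaw)])
m=B[:,:2].mean(0); cen=m-y*.06; g=cen+y*.16; print('yaw',yaw,'centre',cen,'grip',g,'alt grip from end',A[0,:2]-y*.03)
g=(g+A[0,:2]-y*.03)/2
print('back',back([(200,208),(452,215),(505,260)],.005,c).round(3))
to([*g,.06],down(yaw,1))
```

```text
[[0.5463 0.4579 0.026 ]
 [0.4984 0.3479 0.026 ]] [[0.4417 0.3697 0.028 ]
 [0.5534 0.3215 0.028 ]]
handle len 0.11991529773895485 yaw -0.4106370771320531
rim 0.12161089284291729 -0.40718642701690655
yaw -0.40891175207447983 centre [0.4737214  0.29054486] grip [0.53733916 0.43735352] alt grip from end [0.53438841 0.43032841]
back [[0.376 0.385 0.005]
 [0.619 0.304 0.005]
 [0.663 0.239 0.005]]
-> [0.0103, -0.0922, 0.1191] [0.0034, 0.0044, 0.1078]
```

```bash
python3 -m handwheel '[[0.01,-0.03,0.03,0.003,0.004,0.108,0.5],[0.01,-0.06,0.06,0.003,0.004,0.108,0.5],[0.01,-0.092,0.09,0.003,0.004,0.108,0.5],[0.01,-0.092,0.119,0.003,0.004,0.108,0.5],[0.01,-0.092,0.119,0.003,0.004,0.108,0.5],[0.01,-0.092,0.119,0.003,0.004,0.108,0.5],[0.01,-0.092,0.119,0.003,0.004,0.108,0.5]]'
python3 - <<'E'
from h import *
p=pose(); im=save('wrist','w12'); c=cam('wrist',p); g=cv2.cvtColor(im,cv2.COLOR_RGB2GRAY)
print(p[0])
for v in range(180,300,20):
    s=g[v,230:420]; k=np.where(s<75)[0]+230; print(v,(k.min(),k.max()) if len(k) else None)
to([.5355,.434,.06],down(-.409,1))
E
```

```text
clock: 26.45
ee_pos: [0.5368, 0.4342, 0.0629]
orientation: [-3.074, 0.639, -0.002]
wrist_force: [0.9, 0.2, 0.2]
opening: 0.0427
[0.53682576 0.43418916 0.06288383]
180 None
200 None
220 (np.int64(306), np.int64(335))
240 (np.int64(307), np.int64(335))
260 (np.int64(307), np.int64(335))
280 (np.int64(307), np.int64(335))
-> [-0.0013, 0.0013, 0.0038] [-0.0038, -0.0017, -0.001]
```

View pics/w12.png

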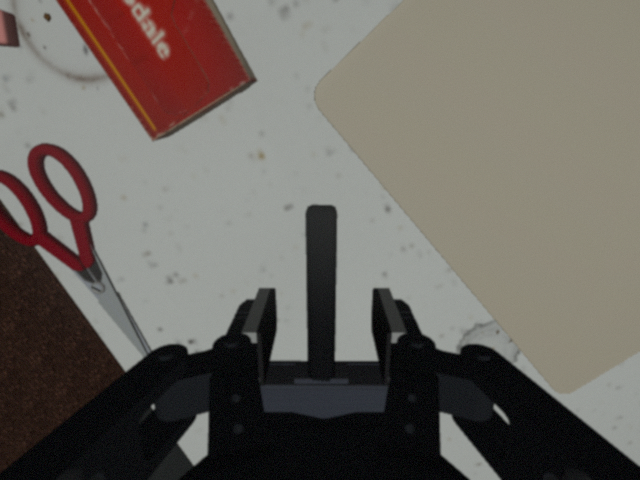

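```bash
python3 -m handwheel '[[-0.001,0,0.03,-0.003,-0.002,0,0.5],[-0.001,0,0.055,-0.003,-0.002,0,0.5],[-0.001,0,0.075,-0.003,-0.002,0,0.5],[-0.001,0,0.085,-0.003,-0.002,0,0.5],[-0.001,0,0.091,-0.003,-0.002,0,0.5],[-0.001,0,0.091,-0.003,-0.002,0,0.5],[-0.001,0,0.091,-0.003,-0.002,0,0.5],[-0.001,0,0.091,-0.003,-0.002,0,0.5]]'
python3 -m handwheel '[[0,0,0,0,0,0,0],[0,0,0,0,0,0,0],[0,0,0,0,0,0,0],[0,0,0,0,0,0,0],[0,0,0,0,0,0,0],[0,0,0,0,0,0,0],[0,0,0,0,0,0,0]]'
python3 - <<'E'
from h import *
p,R=pose(); print(p,R.as_matrix().round(3).tolist())
E
```

```text
clock: 27.17
ee_pos: [0.5358, 0.4369, -0.0277]
orientation: [-3.075, 0.637, 0.001]
wrist_force: [1.2, -0.0, -0.3]
opening: 0.0428
clock: 27.75
ee_pos: [0.5353, 0.4368, -0.0291]
orientation: [-3.076, 0.636, 0.002]
wrist_force: [1.7, 1.6, 3.8]
opening: 0.0188
[ 0.53531717  0.43682925 -0.02906167] [[0.918, -0.397, -0.001], [-0.397, -0.918, 0.001], [-0.002, -0.0, -1.0]]
```

The pan handle is held (18.8 mm). First I turn it straight in front of the arch.

Run:
```python
from h import *
to([.5082,.437,-.029],down(.0058,1))
```

```text
-> [-0.025, 0.0106, -0.0] [-0.0006, 0.0015, -0.4137]
```

```bash
python3 -m handwheel '[[-0.003,0.001,-0.0005,0,0,-0.03,0],[-0.006,0.002,-0.0005,0,0,-0.08,0],[-0.009,0.003,-0.0005,0,0,-0.13,0],[-0.012,0.004,-0.0005,0,0,-0.18,0],[-0.015,0.006,-0.0005,0,0,-0.23,0],[-0.018,0.007,-0.0005,0,0,-0.28,0],[-0.02,0.008,-0.0005,0,0,-0.33,0],[-0.023,0.01,-0.0005,0,0,-0.38,0],[-0.025,0.0106,-0.0005,0,0,-0.414,0],[-0.025,0.0106,-0.0005,0,0,-0.414,0],[-0.025,0.0106,-0.0005,0,0,-0.414,0]]'
python3 - <<'E'
from h import *
to([.5082,.437,-.029],down(.0058,1))
c=cam('top'); im=save('top','t3'); cv2.imwrite('pics/t3c.png',cv2.resize(im[180:310,190:450],None,fx=3,fy=3,interpolation=2)[:,:,::-1])
r=regions_of('pan','top'); print([(round(d['p'],2),np.argwhere(d['region']).mean(0).round(),int(d['region'].sum())) for d in r[:2]])
x,y=.5094,.275; P=[[x+a,y+b,.028] for a,b in((-.065,-.06),(.065,-.06),(.065,.06),(-.065,.06))]; print((proj(P,c)-[190,180])*3)
E
```

```text
clock: 28.67
ee_pos: [0.5072, 0.4359, -0.0292]
orientation: [3.14, 0.009, -0.005]
wrist_force: [-2.8, -1.3, 3.1]
opening: 0.019
-> [0.001, -0.0011, -0.0002] [0.0011, 0.0032, -0.0003]
[(0.8, array([232., 274.]), 1092)]
[[302.30013534 251.82382324]
 [300.32677977 109.13774076]
 [168.64419633 112.22341808]
 [168.86545531 254.91786765]]
```

View pics/t3c.png

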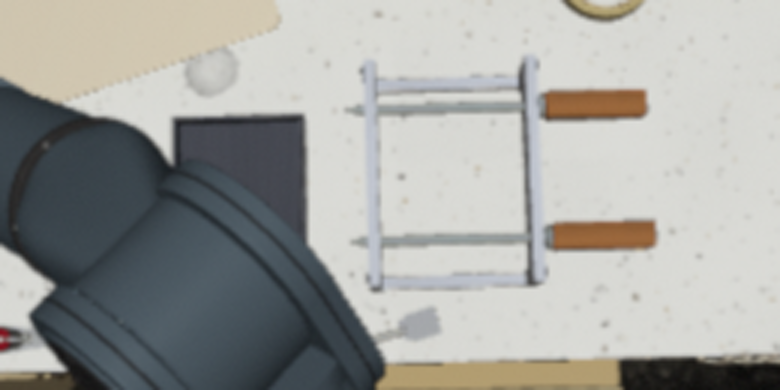

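Both skewers show through both plates, and the pan is square before the arch. Its right edge is near column 304 and it is about 3–5 mm low in x, so I'll shift 3 mm in +x. Slide it in gently.

```bash
python3 -m handwheel '[[0.003,0.006,0,0.001,0.003,0,0],[0.004,0.016,0,0.001,0.003,0,0],[0.004,0.026,0,0.001,0.003,0,0],[0.004,0.036,0,0.001,0.003,0,0],[0.004,0.046,0,0.001,0.003,0,0],[0.004,0.052,0,0.001,0.003,0,0],[0.004,0.058,0,0.001,0.003,0,0],[0.004,0.064,0,0.001,0.003,0,0],[0.004,0.07,0,0.001,0.003,0,0],[0.004,0.07,0,0.001,0.003,0,0]]'
python3 -m handwheel '[[0,0.008,0,0,0,0,0],[0,0.016,0,0,0,0,0],[0,0.024,0,0,0,0,0],[0,0.032,0,0,0,0,0],[0,0.04,0,0,0,0,0],[0,0.05,0,0,0,0,0],[0,0.06,0,0,0,0,0],[0,0.07,0,0,0,0,0],[0,0.08,0,0,0,0,0],[0,0.08,0,0,0,0,0]]'
python3 - <<'E'
from h import *
to([.5105,.240,-.029],down(.0058,1))
E
```

```text
clock: 29.6
ee_pos: [0.5124, 0.3645, -0.029]
orientation: [3.141, 0.008, 0.001]
wrist_force: [1.3, -1.5, 2.1]
opening: 0.0188
clock: 30.43
ee_pos: [0.5128, 0.2824, -0.0293]
orientation: [3.139, 0.005, -0.0]
wrist_force: [0.7, -4.1, 2.7]
opening: 0.019
-> [-0.0024, 0.0424, -0.0002] [0.0024, 0.0, -0.0025]
```

```bash
python3 -m handwheel '[[-0.002,0.008,0,0,0,0,0],[-0.002,0.016,0,0,0,0,0],[-0.002,0.024,0,0,0,0,0],[-0.002,0.032,0,0,0,0,0],[-0.002,0.039,0,0,0,0,0],[-0.002,0.042,0,0,0,0,0],[-0.002,0.042,0,0,0,0,0]]'
python3 - <<'E'
from h import *
p=pose(); im=save('wrist','w13'); print(p[0]); c=cam('wrist',p); np.savez('w13.npz',K=c[0],R=c[1],t=c[2])
im=save('top','t4'); cv2.imwrite('pics/t4c.png',cv2.resize(im[180:310,190:450],None,fx=3,fy=3,interpolation=2)[:,:,::-1])
x,y=.5094,.0788; c=cam('top'); P=[[x+a,y+b,.028] for a,b in((-.065,-.06),(.065,-.06),(.065,.06),(-.065,.06))]; print(((proj(P,c)-[190,180])*3).round())
E
```

```text
clock: 31.02
ee_pos: [0.5109, 0.2425, -0.0292]
orientation: [3.141, 0.007, 0.0]
wrist_force: [1.7, -1.3, 3.0]
opening: 0.0188
[ 0.51087019  0.24249115 -0.02917949]
[[521. 247.]
 [516. 104.]
 [384. 107.]
 [387. 250.]]
```

View pics/t4c.png

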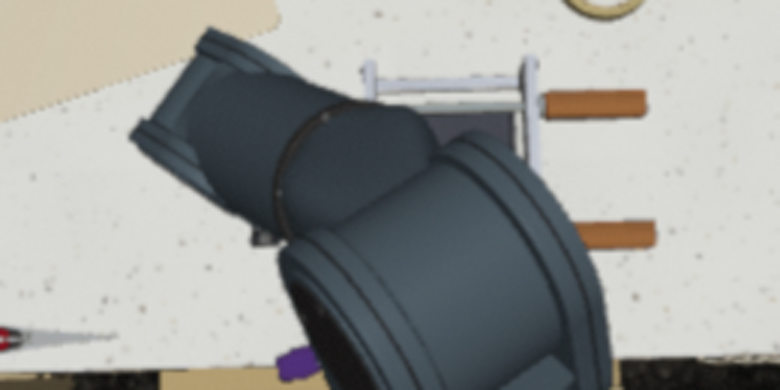

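The pan's right edge is at about column 517 (predicted 516–521). Release, rise and retreat.

```bash
python3 -m handwheel '[[0,0,0,0,0,0,0.5],[0,0,0,0,0,0,0.5],[0,0,0,0,0,0,0.5],[0,0,0,0,0,0,0.5],[0,0,-0.02,0,0,0,0.5],[0,0,-0.05,0,0,0,0.5],[0,-0.03,-0.1,0,0,0,0.5],[0,-0.06,-0.15,0,0,0,0.5],[0,-0.1,-0.2,0,0,0,0.5],[0,-0.14,-0.23,0,0,0,0.5],[0,-0.18,-0.23,0,0,0,0.5],[0,-0.22,-0.23,0,0,0,0.5]]'
python3 -m handwheel '[[0,-0.03,0,0,0,0,0.5],[0,-0.03,0,0,0,0,0.5],[0,-0.03,0,0,0,0,0.5]]'
python3 - <<'E'
from h import *
im=save('top','t5'); cv2.imwrite('pics/t5c.png',cv2.resize(im[180:310,190:450],None,fx=3,fy=3,interpolation=2)[:,:,::-1])
c=cam('top'); O=np.array([190,180])
print('jar etc', [(q,np.round(look_for(q,'top')[0]['xyz'],3).tolist()) for q in('jam_jar','tape','scraper','red_snips','blue_box')])
np.savez('t5.npz',K=c[0],R=c[1],t=c[2])
E
```

```text
clock: 32.12
ee_pos: [0.5107, 0.4186, 0.1912]
orientation: [-3.139, -0.006, -0.007]
wrist_force: [1.3, -0.2, -0.9]
opening: 0.0428
clock: 32.37
ee_pos: [0.508, 0.4497, 0.1871]
orientation: [-3.14, -0.015, 0.0]
wrist_force: [0.3, -1.3, -0.9]
opening: 0.0426
jar etc [('jam_jar', [0.732, 0.096, 0.084]), ('tape', [0.704, -0.071, 0.022]), ('scraper', [0.511, 0.091, 0.004]), ('red_snips', [0.375, 0.524, 0.012]), ('blue_box', [0.503, 0.067, 0.097])]
```

View pics/t5c.png

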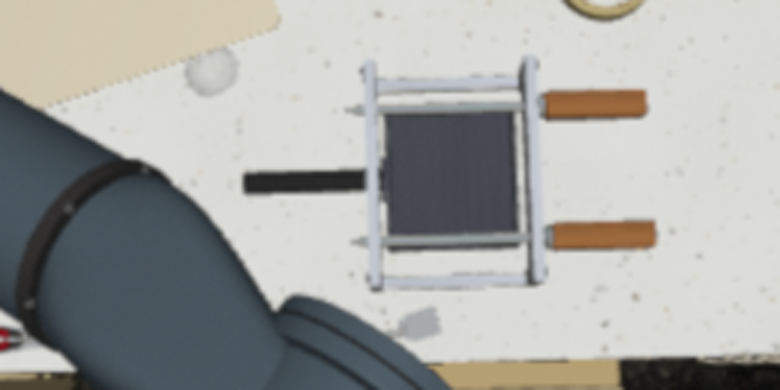

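Final view: the pan edges are at columns 384–519 and rows 107–250, within about 2–3 mm of prediction. Both skewers are seated and the gripper is clear, so I'm handing in.

```bash
python3 -m handwheel '[[0,0,0,0,0,0,0.5],[0,0,0,0,0,0,0.5],[0,0,0,0,0,0,0.5],[0,0,0,0,0,0,0.5],[0,0,0,0,0,0,0.5],[0,0,0,0,0,0,0.5]]'; python3 -c "
from bench import ticket; print(ticket.sign_off())"
```

```text
clock: 33.17
ee_pos: [0.5095, 0.4474, 0.1876]
orientation: [-3.141, -0.01, -0.001]
wrist_force: [-0.4, -0.7, -0.8]
opening: 0.0432
the job is handed in; nothing more can be done
None
```

The kebab stand is loaded, and I handed the job in at about 33 s of the 210 s allowed; hand-in gave no verdict. Only two skewers were on the worktop. Both went through the outer pairs of holes, each pushed until its collar met the right plate at about 8 N. The drip pan was turned straight and slid in under the left plate; wrist force readings stayed below about 6 N.

**Last checks:**
- **Stand and pan:** The final top picture shows both points past the left plate and both collars against the right plate. The pan's edges are within about 2–3 mm of where a centred pan should be, with its handle out to the left. The gripper is open and clear.
- **Not measured at the end:** I did not measure how level the skewers lie or the contact force between pan and stand.
- **Other things on the worktop:** The jam jar and tape were found in place. The snips read 12 mm from their first reading; I never went near them, so that is probably detection error. The last searches for the scraper and the tea box returned the stand instead. The scraper's blade shows in the last top picture, and the arm never came near the tea box.

**What went wrong on the way:** The first grasp closed on air because the fingertips sit about 37 mm behind the stated tool point. I corrected for this and re-gripped, and nothing had been disturbed.

I viewed 15 pictures, one over the budget.

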